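Lock the stop stud into the can-seaming rail

ROBOT

A 6-joint arm with a two-finger parallel gripper is mounted at the origin on a cart in front of the work surface, level with it; the furniture and walls round the work are solid. World frame = base frame: x ahead of the robot, y to its left, z up, the work surface at z = 0. Lengths are in m, angles in rad, forces in N, time in s.
With the tool pointing down it reaches from about 0.35 to 0.975 m from the base axis. Payload 4.9 kg.
Tool frame: the origin (TCP) lies midway between the tips of the shut fingers; the grasp point (between the pads) lies 19 mm behind it; z points along the fingers, y is the line along which they close (so a half turn about z gives the same grasp; the last joint's range is limited). The gripper opens to 85 mm and grips with 20 to 120 N. Pads are 22 mm wide; open, the fingers measure 114 mm over their backs; the gripper's body (76 mm by 85 mm) begins 54 mm behind the grasp point. The pads swing forward as they close: fully open they stand 13 mm farther back than shut.
Start: joints at [1.113, 0.053, 1.613, -0, 1.476, -0.119], TCP at [0.208, 0.589, 0.231] pointing down, gripper open.
Joint ranges: [-3.01, 3.01], [-1.01, 2.22], [0.06, 2.58], [-1.02, 4.17], [0.09, 2.62], [-3.14, 3.14]. Speed limits (rad/s): [2.57, 2.57, 3.14, 3.14, 3.14, 3.14].

INTERFACE

Orientations are given as a rotation vector (axis times angle).
In Python, from station import telemetry, optics, ctrl gives the robot as it stands.
- The arm moves only by the shell command python3 -m pendant 'ROWS' [FORCE]. ROWS is JSON, one flat list of numbers, 7 for each row, row after row: the turn, a rotation vector about the tool's x, y, z as a fraction of full scale, then the shift along the tool's x, y, z as a fraction of full scale, then the opening, from 0 (shut) to 1 (fully open). In form: [ax, ay, az, tx, ty, tz, fingers, ax, ay, az, tx, ty, tz, fingers, ...]. A call has 1 to 12 rows; each row is the pose to reach, as a shift and turn from the pose commanded when the call began, along the tool's axes at that moment; what a row does not reach only later rows make up. Full scale, the value 1, is 300 mm for a shift and 30 degrees for a turn. A row lasts 1/8 s, in which the tool goes at most 62.5 mm and 10.7 degrees, less where a joint would pass 70% of its speed; a pose out of reach is approached as far as the arm can. A call with a number of a shift or a turn outside -1 to 1 is refused whole. A call with a gripper value outside its range is refused whole. The fingers move at their own pace and stop on an object; FORCE is the grip in N (left out, the last holds). Time passes only in rows, so rows that repeat a pose let the fingers close. It gives the time, the measured TCP pose, the force, the opening and the grip force at its end, in the units of the state.
- telemetry.get_obs(): the state, without advancing time (a new reading comes with each control period).
- optics.get_image(name): name is "scene" or "side" or "wrist"; returns a dict with "image" (480x640x3 uint8, red, green, blue), "depth" (480x640 float32, m along the optical axis (not along the pixel's ray), 0 where there is no reading), "fx", "fy", "cx", "cy" (pixels), "rvec" (rotation vector, rad) and "tvec" (3), from world to camera coordinates, as OpenCV has them. Camera axes: x right, y down, z forward; pixel columns grow to the right and rows downward; lengths in m; the calibration is good to about 2 mm. A picture is of the moment at which its call begins.
- ctrl.finish_job(): hands the job in; it is judged then, once.
The state is a dict: "t": time; "q": joint angles; "dq": joint speeds; "effort": joint torques, N m; "tool_pos": TCP position; "tool_rot": TCP orientation; "contact_force": force on the tool from outside, world axes, zero at the start; "wrist_torque": the same for the moment, N m; "opening": finger opening in m; "grip_force": force on a finger pad.
Only numpy, scipy, OpenCV 4.12 (cv2) and the standard library are available. Lean on these libraries where they do the work, as an engineer would, in place of code of your own. Each camera call takes 0.05 s, during which the arm holds its last target. There are 200 camera calls.

TASK

Take the orange-handled stop stud out of its grey stand, drop its T-shaped head through the yellow-edged window of the aluminium rail, slide it along the slot until you feel the hidden end stop, and give it a quarter turn clockwise (seen from above) there so that it is locked in the rail with its flange flat on top; then let go. Feel your way gently: do not ram the stop or force the stud, and leave the other things on the worktop where they stand.

Things in the scene. Friction and masses are not known exactly. Their poses are not given: they have to be found in the camera images.
- rail: Fixed aluminium T-slot rail, flat, 240 long (x) x 52 wide (y) x 30 high; origin: centre of its underside, x along the slot from window to stop, z up. Beyond the window the slot in the top is 10 wide between lips 8 thick; the channel under them (6 to 22 above the underside) is 14 wide: the head slides lengthwise but cannot turn there. Stud-rail contact force must stay under 40 N.
- entry (a point): Centre of the window's mouth on the rail's top (rail x=-85, y=0, z=30); axes as the rail's. Window: 34 long (x) x 16 wide, yellow edges, open down to 6 above the rail's underside; the only place where the head drops in.
- lock_zone (a point): On the rail's top, mid-slot (rail x=+40, y=0, z=30), axes as the rail's: the nominal place only. Hidden under the lips, up to 18 either way along x from it and different each time, lies a lock block: a pocket closed on its +x side by a rigid stop. The head's front end touches the stop with the stud's axis 15.5 short of to 20.5 beyond this point.
- stand: Fixed grey plastic stand for the stud, 76 (x) x 60 (y) x 24 high, with a slot 32 x 16 along x for the head; origin at the centre of its underside. Lift the stud straight up at least 25 to clear it.
- stud_grip (a point): Grip point of the loose stop stud (about 150 g): on its axis inside the orange paddle, 36 long (x, parallel to the head) x 12 thick (y, grip across this) x 42 tall, top 18 above this point; z up. Steel flange below: 34 diameter, top 24 and underside 29 below this point. At the start it stands upright in the stand, this point 53 above the worktop. Flange on rail: 59 above the rail's underside.
- stud_head (a point): Centre of the underside of the stud's steel T-head, 48 below the grip point, same axes. Head 28 long (x, round ends) x 12 wide x 9 thick, on an 8 mm shank. It can turn only when 0 to 5 short of touching the stop, best 2 to 3 short (back off after touching), and only clockwise from above; blocks end the turn 5 to 15 degrees past the quarter. Locked: head and paddle lie across the slot.
- jigger: Bystander, leave alone: steel double-cone spirit measure, 45 mm diameter, 79 mm tall; origin at the centre of its underside.
- lid_stack: Bystander, leave alone: stack of aluminium can lids, 60 mm diameter, 53 mm tall; origin at the centre of its underside.
- tamper: Bystander, leave alone: press tamper with turned wooden handle, 58 mm diameter, 95 mm tall; origin at the centre of its underside.
- spice_jar: Bystander, leave alone: spice jar with green cap, 46 mm diameter, 106 mm tall; origin at the centre of its underside.
- orange_can: Bystander, leave alone: drinks can with oranges on it, 66 mm diameter, 115 mm tall; origin at the centre of its underside.

How it is judged:
By the outcome, as a careful person would: the job done as asked, in the order asked, and still so for the second after the job is handed in, with the robot touching nothing.
It also fails if it takes over 56 s, if anything falls off the work surface, if the arm or the gripper's body presses on something with over 40 N, if the wrist force passes 120 N, or if a joint passes its speed limit or range.

## Working session

There is one attempt and no reset: what is moved stays moved. The work goes in short steps, Python scripts to look and compute and a shell command to move; the robot and the scene stay as the last step left them, time stands still between calls to the robot, and variables do not carry over. Pictures are saved under pics/ and viewed, at most 10 in all, crops included, and the job is handed in when it is done.

```bash
mkdir -p pics; ls; python3 - <<'E'
from station import telemetry, optics
import cv2,pickle
for n in("scene","side"):
    d=optics.get_image(n); pickle.dump(d,open(f"pics/{n}.pkl","wb")); cv2.imwrite(f"pics/{n}.png",d["image"][:,:,::-1])
    print(n,d["fx"],d["cx"],d["cy"],d["rvec"],d["tvec"])
print(telemetry.get_obs())
E
```

```text
pics
scene 470.83371090643163 317.35860228121714 232.7591995807886 [ 1.98909391 -1.06625511  0.53745158] [-0.36484759  0.33927113  0.76226146]
side 613.2752191744248 329.1144274551707 247.55714074034688 [ 1.99154043 -0.39238621  0.27392466] [-0.58998873  0.11115603  1.73648787]
{'t': 0.1, 'q': array([ 1.11299755e+00,  5.32742990e-02,  1.61416835e+00,  1.00162025e-05,
        1.47601808e+00, -1.19005052e-01]), 'dq': array([-0.00112299, -0.00254621, -0.00286803, -0.00213089, -0.00021496,
       -0.00022131]), 'effort': array([ 1.38789542e-04, -3.94904280e+01, -3.71363640e+01, -1.22850406e-04,
        3.86977452e-03, -9.53107161e-06]), 'tool_pos': array([0.2074634 , 0.58895504, 0.23018926]), 'tool_rot': array([-5.29544509e-01, -3.09609124e+00,  2.80824024e-03]), 'contact_force': array([-0.33204367, -0.13665122, -0.98785563]), 'wrist_torque': array([ 0.01969488,  0.04389518, -0.00744979]), 'grip_force': 0.0, 'opening': 0.08565350204601974}
```

View pics/scene.png

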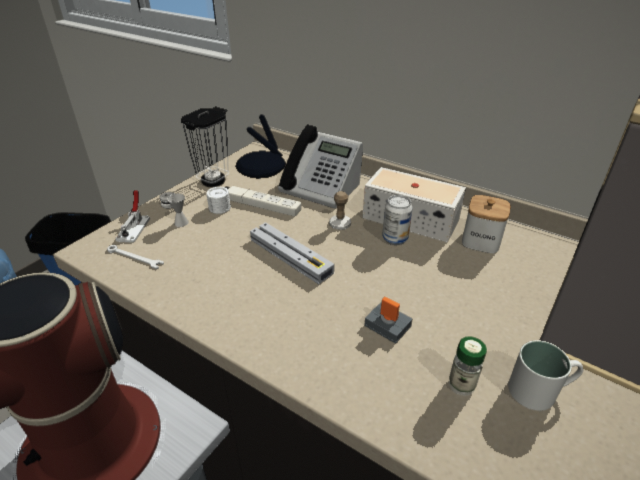

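View pics/side.png

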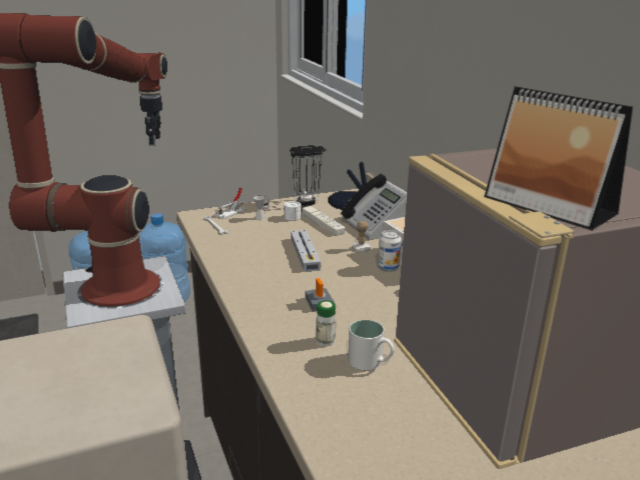

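The scene view shows the stand at about (388,322) with the orange paddle at (390,308). The rail runs from (252,233) to (332,270), with its yellow window near (313,262). I'll look at an enlarged crop and its depth.

```bash
cat > h.py <<'E'
import numpy as np,cv2
from scipy.spatial.transform import Rotation as R
def cloud(d):
    z=d["depth"];v,u=np.mgrid[:480,:640]
    c=np.dstack([(u-d["cx"])/d["fx"]*z,(v-d["cy"])/d["fy"]*z,z])-np.ravel(d["tvec"])
    return c@R.from_rotvec(np.ravel(d["rvec"])).as_matrix()
def ray(d,u,v,h):   # pixel -> world point on plane z=h
    M=R.from_rotvec(np.ravel(d["rvec"])).as_matrix();c=-M.T@np.ravel(d["tvec"])
    r=M.T@[(u-d["cx"])/d["fx"],(v-d["cy"])/d["fy"],1.]
    return c+r*(h-c[2])/r[2]
E
python3 - <<'E'
import pickle,cv2,numpy as np
from h import *
d=pickle.load(open("pics/scene.pkl","rb"))
P=cloud(d);im=d["image"].astype(int)
cv2.imwrite("pics/c1.png",cv2.resize(d["image"][215:345,235:425,::-1],None,fx=4,fy=4,interpolation=cv2.INTER_CUBIC))
def box(m,n):
    p=P[m&(d["depth"]>0)]; r=cv2.minAreaRect(p[:,:2].astype(np.float32)*1000); print(n,len(p),p.mean(0).round(4),np.array(r[0]).round(1),np.array(r[1]).round(1),r[2], cv2.boxPoints(r).round(0).tolist())
v,u=np.mgrid[:480,:640]
z=P[...,2]
box((z>.026)&(z<.034)&(u>240)&(u<340)&(v>220)&(v<285),"railtop")
box((z>.021)&(z<.028)&(u>355)&(u<420)&(v>290)&(v<345),"stand")
o=(im[...,0]>180)&(im[...,1]<120)&(im[...,2]<80)&(u>370)&(u<410)&(v>285)&(v<330)
box(o,"paddle"); box(o&(z>.068),"padtop")
y=(im[...,0]>150)&(im[...,1]>120)&(im[...,2]<90)&(u>290)&(u<335)&(v>245)&(v<280)
box(y,"yellow")
for n,(a,b) in dict(jig=(180,205),tamp=(341,200),can=(397,215)).items(): print(n,P[b,a].round(3))
E
```

```text
railtop 1297 [0.5599 0.0081 0.0302] [562.8  17. ] [244.8  56.1] 79.8307876586914 [[514.0, -99.0], [569.0, -108.0], [612.0, 133.0], [557.0, 142.0]]
stand 597 [ 0.4821 -0.2881  0.0244] [ 489.8 -284.2] [76.6 63.9] 85.20203399658203 [[455.0, -320.0], [518.0, -325.0], [525.0, -249.0], [461.0, -243.0]]
paddle 22 [ 0.4851 -0.2853  0.0706] [ 484.4 -284.4] [ 7.2 33.4] 1.9929172992706299 [[480.0, -268.0], [481.0, -301.0], [489.0, -301.0], [487.0, -268.0]]
padtop 22 [ 0.4851 -0.2853  0.0706] [ 484.4 -284.4] [ 7.2 33.4] 1.9929172992706299 [[480.0, -268.0], [481.0, -301.0], [489.0, -301.0], [487.0, -268.0]]
yellow 11 [ 0.5467 -0.0666  0.03  ] [547.9 -69.3] [30.6 20.8] 81.97313690185547 [[535.0, -83.0], [556.0, -86.0], [560.0, -56.0], [540.0, -53.0]]
jig [0.511 0.328 0.065]
tamp [ 0.73  -0.024  0.087]
can [ 0.736 -0.176  0.094]
```

View pics/c1.png

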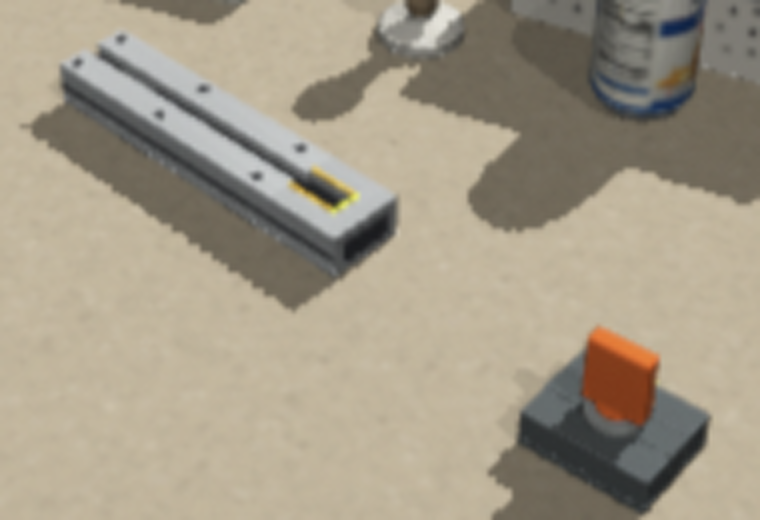

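The crop shows the window at the near right end of the rail, crop (325,188), and the stud with its paddle at crop (620,375). The rail's yaw is about 80°, the entry is near (0.547,-0.067), and the stud is near (0.487,-0.285). I'm moving towards the stud now and will measure it with the wrist camera.

```bash
cat >> h.py <<'E'
def plan(x,y,z,yaw):   # fractions for a move to TCP (x,y,z), tool down, tool y at yaw deg
    from station import telemetry
    o=telemetry.get_obs();M=R.from_rotvec(o["tool_rot"])
    c,s=np.cos(np.radians(yaw)),np.sin(np.radians(yaw))
    T=R.from_matrix(np.array([[-s,c,0],[c,s,0],[0,0,-1]]))
    now=np.degrees(np.arctan2(*M.as_matrix()[[1,0],1]))
    print("now",o["tool_pos"].round(4),"yaw",now.round(2),"t",o["t"],"F",o["contact_force"].round(1),"op",round(o["opening"],4))
    print("turn",((M.inv()*T).as_rotvec()/np.radians(30)).round(3),"shift",(M.inv().apply(np.array([x,y,z])-o["tool_pos"])/.3).round(4))
E
python3 -m pendant '[0,0,0.5,-0.3,-0.4,-0.04,1, 0,0,1,-0.61,-0.81,-0.07,1, 0,0,1,-0.61,-0.81,-0.07,1, 0,0,1,-0.61,-0.81,-0.07,1, 0,0,1,-0.61,-0.81,-0.07,1, 0,0,1,-0.61,-0.81,-0.07,1, 0,0,1,-0.61,-0.81,-0.07,1]' 
python3 -c "
from h import *
plan(.44,0.02,.25,10);plan(.487,-.2845,.25,-4)"
```

```text
t: 0.98
tool_pos: [0.2994, 0.2995, 0.2521]
tool_rot: [-1.314, -2.853, -0.0]
contact_force: [0.8, 1.2, 0.1]
opening: 0.0853
grip_force: 0.0
now [0.2994 0.2995 0.2521] yaw 40.56 t 0.975 F [0.8 1.2 0.1] op 0.0853
turn [-0.000e+00 -1.000e-03  1.019e+00] shift [-1.0125 -0.2499  0.0064]
now [0.2994 0.2995 0.2521] yaw 40.56 t 0.975 F [0.8 1.2 0.1] op 0.0853
turn [-1.000e-03 -1.000e-03  1.485e+00] shift [-1.8855 -0.7908  0.006 ]
```

```bash

python3 -m pendant '[0,0,1,-0.98,-0.25,0,1, 0,0,1,-0.98,-0.25,0,1, 0,0,1,-0.98,-0.25,0,1, 0,0,1,-0.98,-0.25,0,1, 0,0,1,-0.98,-0.25,0,1, 0,0,1,-0.98,-0.25,0,1, 0,0,1,-0.98,-0.25,0,1]' 
python3 -c "
from h import *
plan(.487,-.2845,.25,-4)"
```

```text
t: 1.85
tool_pos: [0.4338, 0.0285, 0.2518]
tool_rot: [-2.004, -2.417, 0.001]
contact_force: [-0.1, 0.8, -0.6]
opening: 0.0854
grip_force: 0.0
now [0.4338 0.0285 0.2518] yaw 10.68 t 1.85 F [-0.1  0.8 -0.6] op 0.0854
turn [-0.003 -0.002  0.489] shift [-1.0583 -0.0193  0.0048]
```

```bash

python3 -m pendant '[0,0,0.49,-1,-0.02,0,1, 0,0,0.49,-1,-0.02,0,1, 0,0,0.49,-1,-0.02,0,1, 0,0,0.49,-1,-0.02,0,1, 0,0,0.49,-1,-0.02,0,1, 0,0,0.49,-1,-0.02,0,1, 0,0,0.49,-1,-0.02,0,1]' 
python3 - <<'E'
from h import *
from station import optics
import pickle
plan(.487,-.2845,.25,-4)
d=optics.get_image("wrist");pickle.dump(d,open("pics/w1.pkl","wb"));cv2.imwrite("pics/w1.png",d["image"][:,:,::-1])
P=cloud(d);z=P[...,2];im=d["image"].astype(int)
def box(m,n):
    m=cv2.morphologyEx((m&(d["depth"]>0)).astype(np.uint8),cv2.MORPH_OPEN,np.ones((3,3)))>0
    p=P[m]; 
    if len(p): r=cv2.minAreaRect(p[:,:2].astype(np.float32)*1000); print(n,len(p),p.mean(0).round(4),np.array(r[0]).round(1),np.array(r[1]).round(1),round(r[2],1))
near=np.hypot(P[...,0]-.487,P[...,1]+.285)<.06
box((z>.020)&(z<.032)&near,"stand")
o=(im[...,0]>150)&(im[...,1]<130)&(im[...,2]<90)&near
box(o&(z>.066),"padtop");box(o,"pad")
E
```

```text
t: 2.72
tool_pos: [0.4837, -0.2666, 0.252]
tool_rot: [-2.296, -2.143, -0.001]
contact_force: [-0.1, 0.2, -0.3]
opening: 0.0853
grip_force: 0.0
now [ 0.4837 -0.2666  0.252 ] yaw -3.96 t 2.725 F [-0.1  0.2 -0.3] op 0.0853
turn [-0.001 -0.002  0.001] shift [-0.0587  0.015   0.0066]
stand 4254 [ 0.4902 -0.2808  0.0246] [ 490.  -284.4] [76.3 60.1] 84.2
padtop 534 [ 0.4896 -0.2842  0.0709] [ 489.8 -285. ] [34.1 10.8] 86.1
pad 574 [ 0.4899 -0.2842  0.0682] [ 489.7 -285. ] [34.1 19.2] 86.2
```

View pics/w1.png

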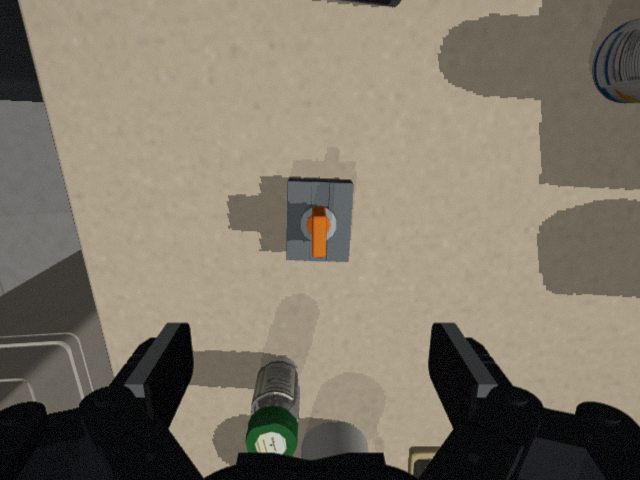

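The wrist view shows the stud upright in the stand, with the paddle at (319,235) and nothing near the fingers. I take the stud as (0.4899,-0.285), yaw 85°, so I'll descend and grip.

```bash
python3 -c "
from h import *
plan(.4899,-.285,.036,-5)"
```

```text
now [ 0.4836 -0.2665  0.2522] yaw -3.94 t 2.775 F [ 0.3 -0.  -1.1] op 0.0852
turn [-0.    -0.001  0.035] shift [-0.0606  0.0252  0.7206]
```

```bash
python3 -m pendant '[0,0,0.035,-0.06,0.025,0.15,0.6, 0,0,0.035,-0.06,0.025,0.3,0.6, 0,0,0.035,-0.06,0.025,0.43,0.6, 0,0,0.035,-0.06,0.025,0.54,0.6, 0,0,0.035,-0.06,0.025,0.63,0.6, 0,0,0.035,-0.06,0.025,0.69,0.6, 0,0,0.035,-0.06,0.025,0.72,0.6, 0,0,0.035,-0.06,0.025,0.72,0.6]'
python3 -c "
from h import *
plan(.4899,-.285,.036,-5)"
```

```text
t: 3.78
tool_pos: [0.4895, -0.2867, 0.0364]
tool_rot: [-2.318, -2.12, -0.0]
contact_force: [0.4, -0.7, -0.4]
opening: 0.0512
grip_force: 0.0
now [ 0.4895 -0.2867  0.0364] yaw -5.12 t 3.775 F [ 0.4 -0.7 -0.4] op 0.0512
turn [-0.    -0.    -0.004] shift [0.0057 0.0009 0.0012]
```

```bash
python3 -m pendant '[0,0,0,0,0,0,0.1, 0,0,0,0,0,0,0.1, 0,0,0,0,0,0,0.05, 0,0,0,0,0,0,0.05, 0,0,0,0,0,0,0, 0,0,0,0,0,0,0, 0,0,0,0,0,0,0, 0,0,0,0,0,0,0]' 50
```

```text
t: 4.78
tool_pos: [0.49, -0.2877, 0.0374]
tool_rot: [2.318, 2.118, 0.0]
contact_force: [0.1, -0.4, 4.8]
opening: 0.0116
grip_force: 49.6
```

```bash
python3 -m pendant '[0,0,0,0,0,-0.04,0, 0,0,0,0,0,-0.1,0, 0,0,0,0,0,-0.18,0, 0,0,0,0,0,-0.28,0, 0,0,0,0,0,-0.4,0, 0,0,0,0,0,-0.5,0, 0,0,0,0,0,-0.5,0]'; python3 -c "
from h import *
plan(.525,-.15,.2,-10)"
```

```text
t: 5.65
tool_pos: [0.4908, -0.2883, 0.1904]
tool_rot: [2.314, 2.114, 0.002]
contact_force: [-0.0, -0.3, -0.9]
opening: 0.0113
grip_force: 49.0
now [ 0.4908 -0.2883  0.1904] yaw -5.16 t 5.65 F [-0.  -0.3 -0.9] op 0.0113
turn [0.012 0.007 0.161] shift [ 0.4692  0.0723 -0.0334]
```

```bash
python3 -m pendant '[0,0,0.16,0.1,0.02,-0.03,0, 0,0,0.16,0.25,0.04,-0.03,0, 0,0,0.16,0.38,0.07,-0.03,0, 0,0,0.16,0.47,0.07,-0.03,0, 0,0,0.16,0.47,0.07,-0.03,0, 0,0,0.16,0.47,0.07,-0.03,0]'; python3 - <<'E'
from h import *
from station import optics
import pickle
plan(.547,-.067,.13,-10.2)
d=optics.get_image("wrist");pickle.dump(d,open("pics/w2.pkl","wb"));cv2.imwrite("pics/w2.png",d["image"][:,:,::-1])
P=cloud(d);z=P[...,2];im=d["image"].astype(int)
def box(m,n):
    m=cv2.morphologyEx((m&(d["depth"]>0)).astype(np.uint8),cv2.MORPH_OPEN,np.ones((3,3)))>0
    p=P[m]; 
    if len(p): r=cv2.minAreaRect(p[:,:2].astype(np.float32)*1000); print(n,len(p),p.mean(0).round(4),np.array(r[0]).round(1),np.array(r[1]).round(1),round(r[2],1),cv2.boxPoints(r).round(1).tolist())
near=(abs(P[...,0]-.56)<.06)&(P[...,1]>-.125)&(P[...,1]<.17)
box((z>.027)&(z<.033)&near,"rail")
y=(im[...,0]>130)&(im[...,1]>100)&(im[...,2]<80)&near&(z<.035)&(z>.027)
box(y,"yellow")
o=(im[...,0]>130)&(im[...,1]<120)&(im[...,2]<90)
box(o&(z>.15),"pad")
E
```

```text
t: 6.4
tool_pos: [0.5223, -0.1488, 0.1942]
tool_rot: [-2.405, -2.019, 0.002]
contact_force: [0.0, 0.0, -2.1]
opening: 0.0111
grip_force: 48.9
now [ 0.5223 -0.1488  0.1942] yaw -9.96 t 6.4 F [ 0.   0.  -2.1] op 0.0111
turn [-0.003  0.     0.008] shift [0.2827 0.0344 0.2138]
rail 9313 [ 0.551  -0.0506  0.0301] [550.7 -52.4] [100.9  52.2] 79.6 [[515.9000244140625, -97.30000305175781], [567.2000122070312, -106.69999694824219], [585.5, -7.5], [534.2000122070312, 1.899999976158142]]
yellow 479 [ 0.5468 -0.0723  0.0306] [547.5 -69.5] [35.6 21.9] 79.9 [[533.5999755859375, -85.19999694824219], [555.0999755859375, -89.0], [561.4000244140625, -53.900001525878906], [539.7999877929688, -50.099998474121094]]
pad 3116 [ 0.5229 -0.1442  0.2262] [ 523.7 -146. ] [18.9 36.4] 1.9 [[513.7000122070312, -128.10000610351562], [514.9000244140625, -164.5], [533.7999877929688, -163.89999389648438], [532.5999755859375, -127.5]]
```

View pics/w2.png

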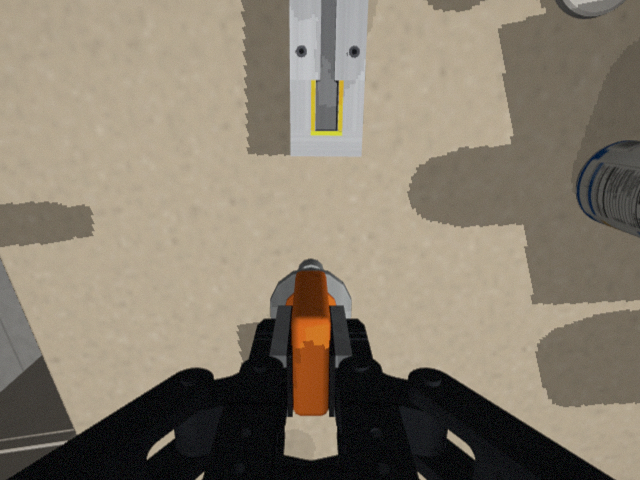

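The wrist view shows the stud held upright with the paddle spanning about (311,275–410), and the window opening at about (327,82–131). I'll compare the window and the paddle top in this one image.

```bash
python3 - <<'E'
from h import *
import pickle
d=pickle.load(open("pics/w2.pkl","rb"));P=cloud(d);z=P[...,2];im=d["image"].astype(int)
for p in [(315,131),(339,131),(316,82),(338,82),(290,156),(361,157)]: print(p,ray(d,*p,.030).round(4))
o=(im[...,0]>130)&(im[...,1]<120)&(im[...,2]<90)&(z>.15)
print("z pct",np.percentile(z[o],[1,50,90,99]).round(4))
zt=np.percentile(z[o],95)
p=P[o&(abs(z-zt)<.003)];r=cv2.minAreaRect(p[:,:2].astype(np.float32)*1000);print(len(p),r)
for v in(300,350,400,408): 
    u=np.where(o[v])[0]; print(v,u.min(),u.max(),P[v,u.min()].round(4),P[v,u.max()].round(4))
# flange rim
g=(abs(z-(zt-.042))<.004)&(np.hypot(P[...,0]-.523,P[...,1]+.146)<.03)&~o
p=P[g];print("flange",len(p),cv2.minEnclosingCircle(p[:,:2].astype(np.float32)*1000),np.median(p[:,2]))
cv2.imwrite("pics/c2.png",cv2.resize(d["image"][60:420,230:410,::-1],None,fx=1.66,fy=1.66,interpolation=cv2.INTER_CUBIC))
E
```

```text
(315, 131) [ 0.5368 -0.0836  0.03  ]
(339, 131) [ 0.5539 -0.0866  0.03  ]
(316, 82) [ 0.5431 -0.0514  0.03  ]
(338, 82) [ 0.5582 -0.054   0.03  ]
(290, 156) [ 0.5158 -0.0978  0.03  ]
(361, 157) [ 0.567  -0.1076  0.03  ]
z pct [0.1884 0.2277 0.2285 0.2291]
3061 ((522.7954711914062, -145.84466552734375), (36.02497863769531, 10.983015060424805), 79.07710266113281)
300 288 334 [ 0.515  -0.1388  0.1894] [ 0.5328 -0.1427  0.1879]
350 294 324 [ 0.5191 -0.1381  0.2276] [ 0.528  -0.1399  0.2273]
400 294 323 [ 0.5158 -0.1554  0.2284] [ 0.5248 -0.1572  0.2282]
408 294 323 [ 0.5151 -0.1589  0.2278] [ 0.5242 -0.1609  0.2274]
flange 1333 ((523.00390625, -144.51100158691406), 17.097604751586914) 0.18578176927806891
```

```bash
python3 -c "
from h import *
plan(.5474,-.0712,.10,-10.1)"
```

```text
now [ 0.5224 -0.1491  0.1944] yaw -10.01 t 6.45 F [-0.  -0.2 -2.1] op 0.0116
turn [-0.002  0.     0.003] shift [0.2704 0.0374 0.3147]
```

```bash
python3 -m pendant '[0,0,0,0.07,0.01,0,0, 0,0,0,0.17,0.02,0.05,0, 0,0,0,0.25,0.035,0.12,0, 0,0,0,0.27,0.037,0.2,0, 0,0,0,0.27,0.037,0.27,0, 0,0,0,0.27,0.037,0.315,0, 0,0,0,0.27,0.037,0.315,0, 0,0,0,0.27,0.037,0.315,0]'; python3 - <<'E'
from h import *
from station import optics
import pickle
plan(.5474,-.0712,.07,-10.1)
d=optics.get_image("wrist");pickle.dump(d,open("pics/w3.pkl","wb"));cv2.imwrite("pics/w3.png",d["image"][:,:,::-1])
d=optics.get_image("scene");cv2.imwrite("pics/s3.png",cv2.resize(d["image"][180:300,240:400,::-1],None,fx=4,fy=4,interpolation=cv2.INTER_CUBIC))
E
```

```text
t: 7.45
tool_pos: [0.5485, -0.0713, 0.1018]
tool_rot: [2.406, 2.019, 0.001]
contact_force: [0.2, -0.3, -1.9]
opening: 0.0116
grip_force: 48.9
now [ 0.5485 -0.0713  0.1018] yaw -10.0 t 7.45 F [ 0.2 -0.3 -1.9] op 0.0116
turn [0.003 0.    0.003] shift [-0.0003 -0.0038  0.1059]
```

View pics/w3.png

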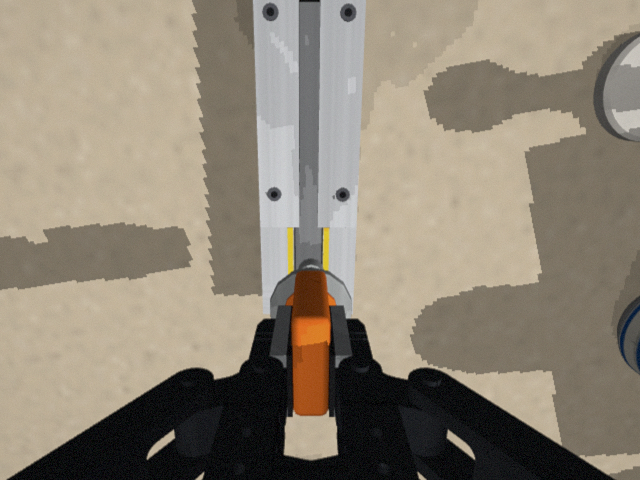

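The view shows the slot centre line through about (309,12) and (308,194), with the paddle at column 311 and the window under the head. Next I'll check the lateral offset numerically.

```bash
python3 - <<'E'
from h import *
import pickle
d=pickle.load(open("pics/w3.pkl","rb"));P=cloud(d);z=P[...,2];im=d["image"].astype(int)
S=[ray(d,u,v,.03) for u,v in [(270,12),(348,12),(274,194),(342,194),(291,250),(326,250),(299,228),(319,228)]]
m=[(S[i]+S[i+1])/2 for i in (0,2,4,6)]
for a in m: print(a.round(4))
dd=(m[0]-m[1])[:2];yaw=np.degrees(np.arctan2(dd[1],dd[0]));print("rail yaw",yaw)
o=(im[...,0]>130)&(im[...,1]<120)&(im[...,2]<90)&(z>.09)
zt=np.percentile(z[o],95);p=P[o&(abs(z-zt)<.003)];r=cv2.minAreaRect(p[:,:2].astype(np.float32)*1000);print(r,zt)
c=np.array(r[0])/1000;e=np.array([np.cos(np.radians(yaw)),np.sin(np.radians(yaw))]);n=np.array([-e[1],e[0]])
for a in m: q=(a[:2]-c);print("along",q@e,"lat(left+)",q@n)
print("lip edge (rail x=-68)->window centre along", (m[3][:2]-c)@e-.017)
E
```

```text
[0.5694 0.0503 0.03  ]
[ 0.554  -0.0334  0.03  ]
[ 0.5488 -0.0641  0.03  ]
[ 0.5512 -0.0518  0.03  ]
rail yaw 79.54226570933606
((548.97802734375, -68.36347961425781), (36.30975341796875, 11.18212604522705), 79.03932189941406) 0.13626609810340334
along 0.12040268850093952 lat(left+) 0.0014204011034664767
along 0.03524356486560957 lat(left+) 0.0014204011034665035
along 0.0041102462664487725 lat(left+) 0.0009773940344838575
along 0.016667098740794105 lat(left+) 0.0007802631242597195
lip edge (rail x=-68)->window centre along -0.00033290125920589636
```

View pics/s3.png

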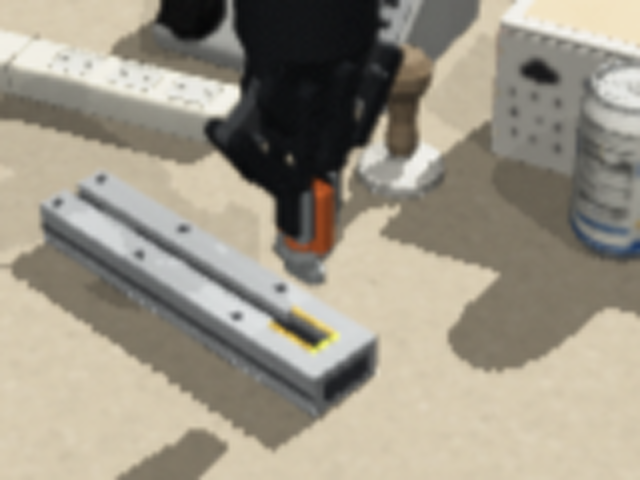

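The scene crop shows the stud upright above the rail, with the window near crop (310,330). It needs only about 1.1 mm to the left, so I'll go down to just above the window and then ease in.

```bash
python3 -m pendant '[0,0,0,0,-0.004,0.04,0, 0,0,0,0,-0.004,0.08,0, 0,0,0,0,-0.004,0.11,0, 0,0,0,0,-0.004,0.12,0, 0,0,0,0,-0.004,0.12,0, 0,0,0,0,-0.004,0.12,0]'; python3 -c "
from h import *
plan(.5474,-.0712,.0442,-10.2)"
```

```text
t: 8.3
tool_pos: [0.547, -0.0706, 0.0652]
tool_rot: [2.405, 2.02, 0.001]
contact_force: [-0.6, -0.1, -1.5]
opening: 0.0112
grip_force: 48.9
now [ 0.547  -0.0706  0.0652] yaw -9.96 t 8.3 F [-0.6 -0.1 -1.5] op 0.0112
turn [0.002 0.    0.008] shift [-0.0018  0.0015  0.0701]
```

```bash
python3 -m pendant '[0,0,0,0,0,0.007,0, 0,0,0,0,0,0.013,0, 0,0,0,0,0,0.02,0, 0,0,0,0,0,0.02,0]'; python3 -m pendant '[0,0,0,0,0,0.003,0, 0,0,0,0,0,0.003,0]'
```

```text
t: 8.8
tool_pos: [0.5464, -0.0704, 0.0585]
tool_rot: [-2.406, -2.02, 0.001]
contact_force: [0.1, -0.1, -1.5]
opening: 0.0113
grip_force: 48.9
t: 9.05
tool_pos: [0.5466, -0.0705, 0.0579]
tool_rot: [-2.406, -2.02, 0.0]
contact_force: [1.2, -0.5, -2.6]
opening: 0.0118
grip_force: 48.9
```

The head is inside the window and there's no contact. I'm continuing down to hover about 1 mm above flange contact.

```bash
python3 -m pendant '[0,0,0,0,0,0.012,0, 0,0,0,0,0,0.024,0, 0,0,0,0,0,0.034,0, 0,0,0,0,0,0.04,0, 0,0,0,0,0,0.04,0]'; python3 -c "
from h import *
from station import telemetry
plan(.5474+.178*.02,-.0712+.984*.02,.0442,-10.2)"
```

```text
t: 9.68
tool_pos: [0.5465, -0.0705, 0.0457]
tool_rot: [-2.406, -2.02, 0.0]
contact_force: [0.2, -0.6, -2.1]
opening: 0.0112
grip_force: 48.9
now [ 0.5465 -0.0705  0.0457] yaw -9.96 t 9.675 F [ 0.2 -0.6 -2.1] op 0.0112
turn [-0.001 -0.     0.008] shift [0.0647 0.0037 0.0049]
```

```bash
python3 -m pendant '[0,0,0.01,0,0,0.003,0, 0,0,0.01,0,0,0.005,0, 0,0,0.01,0,0,0.005,0]';python3 -m pendant '[0,0,0,0,0,0.002,0, 0,0,0,0,0,0.0035,0, 0,0,0,0,0,0.0035,0]'
```

```text
t: 10.05
tool_pos: [0.5467, -0.0705, 0.0444]
tool_rot: [2.411, 2.014, -0.0]
contact_force: [-0.4, 0.5, -2.2]
opening: 0.0111
grip_force: 48.9
t: 10.42
tool_pos: [0.5467, -0.0705, 0.0435]
tool_rot: [2.411, 2.014, 0.0]
contact_force: [-0.7, 1.1, -1.1]
opening: 0.0113
grip_force: 49.2
```

```bash
python3 -m pendant '[0,0,0,0,0,0.002,0, 0,0,0,0,0,0.002,0]';python3 -m pendant '[0,0,0,0,0,0.002,0, 0,0,0,0,0,0.002,0]'
```

```text
t: 10.68
tool_pos: [0.5467, -0.0705, 0.0434]
tool_rot: [-2.411, -2.014, 0.0]
contact_force: [-4.2, 0.4, 6.9]
opening: 0.0111
grip_force: 50.0
t: 10.92
tool_pos: [0.5468, -0.0705, 0.0434]
tool_rot: [-2.411, -2.014, 0.001]
contact_force: [-6.0, 1.2, 9.3]
opening: 0.0115
grip_force: 50.5
```

Flange contact is at TCP z = 0.0434. I'll raise it about 0.8 mm and start sliding.

```bash
python3 -m pendant '[0,0,0,0,0,-0.0035,0, 0,0,0,0,0,-0.0065,0, 0,0,0,0,0,-0.0065,0]';python3 -m pendant '[0,0,0,0.015,0,0,0, 0,0,0,0.03,0,0,0, 0,0,0,0.045,0,0,0, 0,0,0,0.05,0,0,0, 0,0,0,0.05,0,0,0]'
```

```text
t: 11.3
tool_pos: [0.5465, -0.0705, 0.0436]
tool_rot: [-2.411, -2.014, 0.0]
contact_force: [-0.4, 0.5, -2.2]
opening: 0.0112
grip_force: 49.0
t: 11.92
tool_pos: [0.5494, -0.0556, 0.0441]
tool_rot: [2.411, 2.014, -0.0]
contact_force: [0.5, -0.1, -1.5]
opening: 0.0112
grip_force: 49.0
```

```bash
python3 -m pendant '[0,0,0,0.02,0,0,0, 0,0,0,0.05,0,0,0, 0,0,0,0.08,0,0,0, 0,0,0,0.1,0,0,0, 0,0,0,0.1,0,0,0]';python3 -c "
from h import *
plan(.5474+.1805*.1,-.0712+.9836*.1,.0442,-10.4)"
```

```text
t: 12.55
tool_pos: [0.5547, -0.0257, 0.0441]
tool_rot: [2.41, 2.015, -0.0]
contact_force: [0.3, -0.0, -2.1]
opening: 0.0114
grip_force: 48.9
now [ 0.5547 -0.0257  0.0441] yaw -10.2 t 12.55 F [ 0.3 -0.  -2.1] op 0.0114
turn [-0.     0.     0.007] shift [ 0.1796  0.004  -0.0004]
```

```bash
python3 -m pendant '[0,0,0,0.02,0,0,0, 0,0,0,0.05,0.001,0,0, 0,0,0,0.08,0.002,0,0, 0,0,0,0.11,0.002,0,0, 0,0,0,0.14,0.003,0,0, 0,0,0,0.16,0.003,0,0, 0,0,0,0.17,0.003,0,0, 0,0,0,0.17,0.003,0,0]';python3 -c "
from h import *
plan(.5474+.1805*.11,-.0712+.9836*.11,.0442,-10.4)"
```

```text
t: 13.55
tool_pos: [0.5647, 0.0239, 0.0441]
tool_rot: [2.411, 2.014, -0.0]
contact_force: [-0.7, 0.7, -1.2]
opening: 0.0115
grip_force: 48.9
now [0.5647 0.0239 0.0441] yaw -10.25 t 13.55 F [-0.7  0.7 -1.2] op 0.0115
turn [-0.     0.     0.005] shift [ 0.0444  0.0008 -0.0004]
```

```bash
python3 -m pendant '[0,0,0,0.007,0,0,0, 0,0,0,0.014,0,0,0, 0,0,0,0.021,0,0,0, 0,0,0,0.028,0,0,0, 0,0,0,0.034,0,0,0, 0,0,0,0.034,0,0,0]';python3 -m pendant '[0,0,0,0.003,0,0,0, 0,0,0,0.006,0,0,0, 0,0,0,0.009,0,0,0]';python3 -m pendant '[0,0,0,0.003,0,0,0, 0,0,0,0.006,0,0,0, 0,0,0,0.006,0,0,0]'
```

```text
t: 14.3
tool_pos: [0.5665, 0.034, 0.0441]
tool_rot: [2.411, 2.014, 0.0]
contact_force: [-0.5, -0.3, -1.8]
opening: 0.0114
grip_force: 48.9
t: 14.68
tool_pos: [0.5669, 0.0365, 0.0441]
tool_rot: [-2.411, -2.014, 0.0]
contact_force: [0.5, 0.1, -1.7]
opening: 0.0114
grip_force: 48.9
t: 15.05
tool_pos: [0.5673, 0.0383, 0.0441]
tool_rot: [2.411, 2.014, 0.0]
contact_force: [0.1, -0.0, -1.2]
opening: 0.0113
grip_force: 48.9
```

```bash
cat > ok.py <<'E'
import sys
from station import telemetry
o=telemetry.get_obs();f=o["contact_force"];print(o["tool_pos"].round(4),f.round(1));sys.exit(abs(f[1])>4)
E
python3 -m pendant '[0,0,0,0.003,0,0,0, 0,0,0,0.006,0,0,0]' >/dev/null; python3 ok.py && python3 -m pendant '[0,0,0,0.003,0,0,0, 0,0,0,0.006,0,0,0]' >/dev/null; python3 ok.py && python3 -m pendant '[0,0,0,0.003,0,0,0, 0,0,0,0.006,0,0,0]' >/dev/null;  python3 ok.py && python3 -m pendant '[0,0,0,0.003,0,0,0, 0,0,0,0.006,0,0,0]' >/dev/null; python3 ok.py
```

```text
[0.5676 0.0401 0.0441] [-0.1  0.5 -1.4]
[0.5676 0.0401 0.0441] [-0.1  0.5 -1.4]
[0.5676 0.0401 0.0441] [-0.1  0.5 -1.4]
[0.5676 0.0401 0.0441] [-0.1  0.5 -1.4]False
False
False
False
```

```bash
sed -i 's/sys.exit(abs(f\[1\])>4)/sys.exit(int(abs(f[1])>4))/' ok.py
python3 -m pendant '[0,0,0,0.003,0,0,0, 0,0,0,0.006,0,0,0]' >/dev/null; python3 ok.py && python3 -m pendant '[0,0,0,0.003,0,0,0, 0,0,0,0.006,0,0,0]' >/dev/null; python3 ok.py && python3 -m pendant '[0,0,0,0.003,0,0,0, 0,0,0,0.006,0,0,0]' >/dev/null;  python3 ok.py && python3 -m pendant '[0,0,0,0.003,0,0,0, 0,0,0,0.006,0,0,0]' >/dev/null; python3 ok.py
```

```text
[0.568  0.0419 0.0441] [ 0.5 -1.3 -2. ]
[0.5682 0.0436 0.0441] [-0.3 -1.7 -0.8]
[0.5683 0.044  0.0442] [-1.7 -7.   0.4]
[0.5683 0.044  0.0442] [-1.7 -7.   0.4]
```

```bash
python3 -m pendant '[0,0,0,0.002,0,0,0, 0,0,0,0.002,0,0,0]';  python3 -m pendant '[0,0,0,0.002,0,0,0, 0,0,0,0.002,0,0,0]'; python3 -c "
from h import *
plan(.5683-.1805*.0025,.0440-.9836*.0025,.0440,-10.4)"
```

```text
t: 16.3
tool_pos: [0.5683, 0.0441, 0.0442]
tool_rot: [2.409, 2.013, -0.006]
contact_force: [-2.3, -7.4, 0.6]
opening: 0.0111
grip_force: 49.1
t: 16.55
tool_pos: [0.5684, 0.0442, 0.0442]
tool_rot: [2.408, 2.013, -0.007]
contact_force: [-2.0, -9.5, 0.1]
opening: 0.0115
grip_force: 49.2
now [0.5684 0.0442 0.0442] yaw -10.23 t 16.55 F [-2.  -9.5  0.1] op 0.0115
turn [-0.001  0.01   0.006] shift [-0.0089 -0.0001  0.0007]
```

That's the stop: the force rises and nothing moves, at about 117 mm from the entry. I'll back off roughly 2.5 mm and check.

```bash
python3 -m pendant '[0,0,0,-0.007,0,0,0, 0,0,0,-0.014,0,0,0, 0,0,0,-0.014,0,0,0]';  python3 -c "
from h import *
plan(.5683-.1805*.0025,.0440-.9836*.0025,.0440,-10.4)"
```

```text
t: 16.92
tool_pos: [0.5681, 0.0427, 0.0441]
tool_rot: [-2.411, -2.013, -0.001]
contact_force: [-0.7, 0.2, -1.3]
opening: 0.0115
grip_force: 49.0
now [0.5681 0.0427 0.0441] yaw -10.28 t 16.925 F [-0.7  0.2 -1.3] op 0.0115
turn [ 0.    -0.002  0.004] shift [-0.004  -0.      0.0003]
```

```bash
python3 -m pendant '[0,0,0,-0.0045,0,0,0, 0,0,0,-0.0045,0,0,0]'; python3 -m pendant '[0,0,0.12,0,-0.0006,0,0, 0,0,0.24,0,-0.0012,0,0, 0,0,0.36,0.0002,-0.0018,0,0, 0,0,0.36,0.0002,-0.0018,0,0]'; python3 -c "
from station import telemetry as t;print(t.get_obs()['wrist_torque'])
from h import *
plan(.5683,.044,.0440,-100)"
```

```text
t: 17.18
tool_pos: [0.5678, 0.0412, 0.0441]
tool_rot: [-2.411, -2.014, -0.0]
contact_force: [-1.2, 0.8, -2.4]
opening: 0.0114
grip_force: 49.0
t: 17.68
tool_pos: [0.5673, 0.0414, 0.0441]
tool_rot: [-2.589, -1.779, -0.0]
contact_force: [-1.1, 0.1, -2.3]
opening: 0.0114
grip_force: 48.9
[0.03528275 0.00496991 0.01718195]
now [0.5673 0.0414 0.0441] yaw -21.01 t 17.675 F [-1.1  0.1 -2.3] op 0.0114
turn [-0.    -0.     2.633] shift [0.0094 0.0001 0.0004]
```

It has turned 10.7° with no torque, so the head is in the pocket. I'll continue the turn.

```bash
cat > tq.py <<'E'
import sys
from station import telemetry
o=telemetry.get_obs();f=o["contact_force"];t=o["wrist_torque"];print(o["tool_pos"].round(4),f.round(1),t.round(3));sys.exit(int(abs(f[:2]).max()>6 or abs(t[2])>.25))
E
python3 -m pendant '[0,0,0.17,0,-0.0008,0,0, 0,0,0.33,0.0001,-0.0017,0,0, 0,0,0.5,0.0003,-0.0025,0,0, 0,0,0.5,0.0003,-0.0025,0,0]'>/dev/null; python3 tq.py && python3 -m pendant '[0,0,0.17,0,-0.0008,0,0, 0,0,0.33,0.0001,-0.0017,0,0, 0,0,0.5,0.0003,-0.0025,0,0, 0,0,0.5,0.0003,-0.0025,0,0]'; python3 tq.py;  python3 -c "
from h import *
plan(.5683,.044,.0440,-100)"
```

```text
[0.5666 0.0417 0.0441] [ 0.5 -0.  -2.7] [-0.021  0.02  -0.063]
t: 18.68
tool_pos: [0.566, 0.0421, 0.0441]
tool_rot: [-2.96, -1.051, -0.0]
contact_force: [-1.0, -0.6, -1.9]
opening: 0.0117
grip_force: 48.9
[0.566  0.0421 0.0441] [-1.  -0.6 -1.9] [-0.01  -0.02  -0.003]
now [0.566  0.0421 0.0441] yaw -50.9 t 18.675 F [-1.  -0.6 -1.9] op 0.0117
turn [-0.    -0.     1.637] shift [ 0.0097 -0.      0.0003]
```

```bash

python3 -m pendant '[0,0,0.17,0,-0.0008,0,0, 0,0,0.33,0.0001,-0.0017,0,0, 0,0,0.5,0.0003,-0.0025,0,0, 0,0,0.5,0.0003,-0.0025,0,0]'>/dev/null; python3 tq.py && python3 -m pendant '[0,0,0.17,0,-0.0008,0,0, 0,0,0.33,0.0001,-0.0017,0,0, 0,0,0.5,0.0003,-0.0025,0,0, 0,0,0.5,0.0003,-0.0025,0,0]'; python3 tq.py && python3 -m pendant '[0,0,0.17,0,-0.0008,0,0, 0,0,0.33,0.0001,-0.0017,0,0, 0,0,0.33,0.0001,-0.0017,0,0]'; python3 tq.py;  python3 -c "
from h import *
plan(.5683,.044,.0440,-100)"
```

```text
[0.5656 0.0428 0.0441] [ 0.9  0.4 -2.2] [ 0.023 -0.016  0.001]
t: 19.68
tool_pos: [0.5654, 0.0435, 0.0441]
tool_rot: [-3.132, -0.25, 0.0]
contact_force: [-0.0, 0.4, -2.1]
opening: 0.0114
grip_force: 48.9
[0.5654 0.0435 0.0441] [-0.   0.4 -2.1] [-0.001 -0.049  0.013]
t: 20.05
tool_pos: [0.5654, 0.044, 0.0441]
tool_rot: [3.142, -0.021, 0.0]
contact_force: [0.5, 0.6, -2.0]
opening: 0.0112
grip_force: 48.9
[0.5654 0.044  0.0441] [ 0.5  0.6 -2. ] [ 0.018 -0.033 -0.033]
now [0.5654 0.044  0.0441] yaw -90.76 t 20.05 F [ 0.5  0.6 -2. ] op 0.0112
turn [ 0.    -0.     0.308] shift [ 0.0097 -0.0003  0.0004]
```

```bash

python3 -m pendant '[0,0,0.1,0,-0.0005,0,0, 0,0,0.2,0,-0.001,0,0, 0,0,0.3,0.0001,-0.0015,0,0, 0,0,0.38,0.0002,-0.0019,0,0, 0,0,0.38,0.0002,-0.0019,0,0]'; python3 tq.py; python3 -m pendant '[0,0,0,0,0,0.002,0, 0,0,0,0,0,0.003,0, 0,0,0,0,0,0.003,0]'; python3 -c "
from h import *
plan(.5683,.044,.0440,-102)"
```

```text
t: 20.68
tool_pos: [0.5654, 0.0445, 0.0441]
tool_rot: [3.124, -0.334, -0.0]
contact_force: [-1.2, 0.4, -2.0]
opening: 0.0116
grip_force: 48.9
[0.5654 0.0445 0.0441] [-1.2  0.4 -2. ] [-0.041  0.031  0.071]
t: 21.05
tool_pos: [0.5655, 0.0445, 0.0435]
tool_rot: [3.123, -0.337, 0.0]
contact_force: [-1.3, 0.1, 1.6]
opening: 0.011
grip_force: 49.3
now [0.5655 0.0445 0.0435] yaw -102.33 t 21.05 F [-1.3  0.1  1.6] op 0.011
turn [ 0.    -0.    -0.011] shift [ 0.0094 -0.0003 -0.0017]
```

It has turned 92° and the flange is resting on the rail. I'll open gently, retreat upward and look.

```bash

python3 -m pendant '[0,0,0,0,0,0,0.2, 0,0,0,0,0,0,0.3, 0,0,0,0,0,0,0.5, 0,0,0,0,0,0,0.6, 0,0,0,0,0,0,0.6, 0,0,0,0,0,0,0.6]'; python3 -m pendant '[0,0,0,0,0,-0.05,0.6, 0,0,0,0,0,-0.15,0.6, 0,0,0,0,0,-0.28,0.6, 0,0,0,0,0,-0.4,0.6, 0,0,0,0,0,-0.5,0.6, 0,0,0,0,0,-0.55,0.6, 0,0,0,0,0,-0.55,0.6]';python3 - <<'E'
from h import *
from station import optics
d=optics.get_image("wrist");a=d["image"][:,:,::-1]
P=cloud(d);z=P[...,2];im=d["image"].astype(int)
o=(im[...,0]>130)&(im[...,1]<120)&(im[...,2]<90)&(abs(z-.077)<.006)
p=P[o];r=cv2.minAreaRect(p[:,:2].astype(np.float32)*1000);print(len(p),r,np.median(p[:,2]))
s=optics.get_image("scene")["image"][180:300,240:400,::-1]
cv2.imwrite("pics/f.png",np.hstack([cv2.resize(a,(400,300)),cv2.resize(s,(400,300),interpolation=cv2.INTER_CUBIC)]))
E
```

```text
t: 21.8
tool_pos: [0.5654, 0.0445, 0.0432]
tool_rot: [-3.123, 0.338, 0.0]
contact_force: [-0.1, -0.1, -0.1]
opening: 0.0512
grip_force: 0.0
t: 22.68
tool_pos: [0.5661, 0.0445, 0.2098]
tool_rot: [-3.123, 0.338, -0.004]
contact_force: [-0.2, 0.5, -0.5]
opening: 0.051
grip_force: 0.0
797 ((569.3162841796875, 42.987815856933594), (11.191061973571777, 35.32363510131836), 77.31059265136719) 0.07690211837918032
```

View pics/f.png

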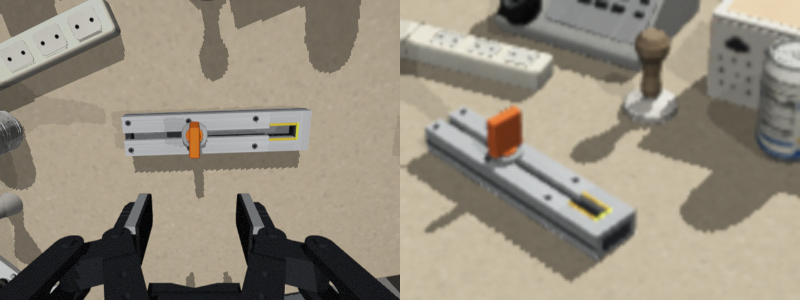

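The final picture shows the paddle standing upright across the slot at wrist-view (194,140). Its top is at z = 0.077, so the flange is flat on the rail, and the gripper is clear.

```bash
python3 -c "
from station import ctrl;print(ctrl.finish_job())"
```

```text
the job is handed in; nothing more can be done
None
```

The stud is locked in the rail: I felt the end stop at about 10 N, backed off roughly 2.5 mm, and turned it 92° clockwise. The flange sits flat on top, the gripper is clear, and the job was handed in at about 23 s.

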